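# Mixed-up jar lids

### The arm

A 6-joint arm with a two-finger parallel gripper is mounted at the origin on a cart in front of the work surface, level with it; the furniture and walls round the work are solid. World frame = base frame: x ahead of the robot, y to its left, z up, the work surface at z = 0. Lengths are in mm, angles in rad, forces in N, time in s.
With the tool pointing down it reaches from about 300 to 750 mm from the base axis. Payload 8.5 kg.
Tool frame: the origin (TCP) lies on the centre line of the jaws, within the pads' length; the fingertips stand 25 mm ahead of it and the grasp point (between the pads) lies 6 mm ahead of it; z points along the fingers, y is the line along which they close (so a half turn about z gives the same grasp; the last joint's range is limited). The gripper opens to 85 mm and grips with 20 to 120 N. Pads are 22 mm wide; open, the fingers measure 114 mm over their backs; the gripper's body (76 mm by 85 mm) begins 54 mm behind the grasp point. The pads swing forward as they close: fully open they stand 13 mm farther back than shut.
Start: joints at [0.916, 0.381, 1.297, -0, 1.464, -0.215], TCP at [234.156, 497.646, 256.322] pointing down, gripper open.
Joint ranges: [-3.11, 3.11], [-0.89, 2.33], [0.22, 2.48], [-1.42, 4.56], [0.17, 2.85], [-2.88, 2.88]. Speed limits (rad/s): [2.39, 2.39, 3.14, 3.14, 3.14, 3.14].

### API

Orientations are given as a unit quaternion [w, x, y, z].
In Python, from plant import arm gives the robot as it stands.
- The arm moves only by the tool jog_arm, never from a script. Its argument "targets" is a list of rows, each a list of 2 entries, a list of its own where there are three numbers: the shift along the tool's x, y, z in mm, then the turn about the tool's z in units of 8 degrees (1.0 is 8 degrees). A call has 1 to 8 rows; each row shifts and turns the commanded pose from where the row before left it, along the tool's axes as they then stand; what a row does not reach is not made up. A row lasts 1/10 s, in which the tool goes at most 50 mm and 8.59 degrees, less where a joint would pass 70% of its speed; a pose out of reach is approached as far as the arm can. A call is refused whole if a number of a shift passes 50 or a number of a turn 1, either way. A call with a gripper value outside its range is refused whole. "hand" is the opening, from 0 (shut) to 1 (fully open), set as the call begins (left out, the last holds). The fingers move at their own pace and stop on an object; "grip_force" is the grip in N (left out, the last holds). Time passes only in rows, so rows that do not move let the fingers close. It gives the time, the measured TCP pose, the force, the opening and the grip force at its end, in the units of the state.
- arm.observe(): the state, without advancing time (a new reading comes with each control period).
- arm.camera(name): name is "scene" or "top" or "wrist"; returns a dict with "img" (384x512x3 uint8, red, green, blue), "intrinsics" (3x3 intrinsics, pixels), "distortion" ([k1, k2, p1, p2, k3] as OpenCV has them; the pictures are not rectified), "pose" (4x4, takes a point from camera to world coordinates); the wrist camera has in their place "T_tool_cam" (4x4, takes a point from camera to tool coordinates, whose origin is the TCP and whose axes are the flange's). Camera axes: x right, y down, z forward; pixel columns grow to the right and rows downward; lengths in mm; the calibration is good to about 2 mm. A picture is of the moment at which its call begins: read the wrist's pose just before it. There is no depth.
- arm.hand_in(): hands the job in; it is judged then, once.
The state is a dict: "time": time; "q": joint angles; "joint_velocities": joint speeds; "tau": joint torques, N m; "position": TCP position; "tool_rot": TCP orientation; "ft_force": force on the tool from outside, world axes, zero at the start; "moment": the same for the moment, N m; "grip_width": opening from 0.0 (shut) to 1.0 (fully open); "gripper_force": force on a finger pad.
Only numpy, scipy, OpenCV 4.12 (cv2) and the standard library are available. Lean on these libraries where they do the work, as an engineer would, in place of code of your own. Each camera call takes 0.05 s, during which the arm holds its last target. There are 200 camera calls.

### The job

The wooden lids of the four storage jars were put back on the wrong jars after washing up: the large lids stand on the small jars, the small lids on the large jars. Swap them so that every jar is closed by its own lid - round on round, square on square, small on small, large on large - each set down gently and sitting flat and fully home in its mouth; the empty plate is there to park a lid on the way. Leave the jars and the coffee cup standing where they are.

Things in the scene. Friction and masses are not known exactly. Their poses are not given: they have to be found in the camera images.
- jar_round_small: The small round storage jar: white glazed ceramic, 64 mm across, 68 mm high, open at the top, mouth 50 mm across (walls about 7 mm). Heavy and standing free. Origin: centre of its underside, z up; the rim is 68 mm above it.
- jar_round_large: The large round storage jar: white glazed ceramic, 80 mm across, 90 mm high, open at the top, mouth 66 mm across (walls about 7 mm). Heavy and standing free. Origin: centre of its underside, z up; the rim is 90 mm above it.
- jar_square_small: The small square storage jar: white glazed ceramic, 61 mm square with rounded corners, 68 mm high, open at the top, mouth 46 mm square (walls about 7 mm). Heavy and standing free. Origin: centre of its underside, z up; the rim is 68 mm above it. Its sides run along its x and y axes.
- jar_square_large: The large square storage jar: white glazed ceramic, 76 mm square with rounded corners, 90 mm high, open at the top, mouth 62 mm square (walls about 7 mm). Heavy and standing free. Origin: centre of its underside, z up; the rim is 90 mm above it. Its sides run along its x and y axes.
- lid_round_small: Small round pale wood lid: disc 73 mm across, 9 mm thick; round knob 23 mm wide from 9 to 39 mm above the origin; below, a boss 10 mm deep tapering from 44 to 38 mm across, 3 mm play in its own jar's mouth. Origin: on the axis, on the disc's underside; z up. Home: origin level with the rim, 68 mm above the jar's origin.
- lid_round_large: Large round pale wood lid: disc 87 mm across, 9 mm thick; round knob 23 mm wide from 9 to 39 mm above the origin; below, a boss 10 mm deep tapering from 60 to 54 mm across, 3 mm play in its own jar's mouth. Origin: on the axis, on the disc's underside; z up. Home: origin level with the rim, 90 mm above the jar's origin.
- lid_square_small: Small square pale wood lid: disc 72 mm square, 9 mm thick; round knob 23 mm wide from 9 to 39 mm above the origin; below, a boss 10 mm deep tapering from 40 to 34 mm square, 3 mm play in its own jar's mouth. Origin: on the axis, on the disc's underside; z up. Home: origin level with the rim, 68 mm above the jar's origin. Sides along its x and y; fits in any quarter turn.
- lid_square_large: Large square pale wood lid: disc 83 mm square, 9 mm thick; round knob 23 mm wide from 9 to 39 mm above the origin; below, a boss 10 mm deep tapering from 56 to 50 mm square, 3 mm play in its own jar's mouth. Origin: on the axis, on the disc's underside; z up. Home: origin level with the rim, 90 mm above the jar's origin. Sides along its x and y; fits in any quarter turn.
- plate: An empty white side plate, 172 mm across, 15 mm high, standing free: a clear spot to lay a lid down for a while. A lid set on its middle stands on its boss, disc underside about 25 mm above the worktop. Origin: centre of its underside. (Behind the left end of the row stands a microwave 290 mm high, its handle at x 0.57; wall cupboards hang from z 0.46 up, beyond x 0.59.)
- coffee_cup: A white espresso cup with coffee, 60 mm across without its handle, 50 mm high, behind the jars: not part of the job. Origin: on its underside, within 12 mm of the middle of the cup.
Mind the look-alikes: they are no part of the job. What is shaped like the lid_square_large but orange is not meant.

How it is judged:
By the outcome, as a careful person would: the job done as asked, in the order asked, and still so for the second after the job is handed in, with the robot touching nothing.
It also fails if it takes over 136 s, if anything falls off the work surface, if the arm or the gripper's body presses on something with over 40 N, if the wrist force passes 120 N, or if a joint passes its speed limit or range.

## Working session

There is one attempt and no reset: what is moved stays moved. The work goes in short steps, Python scripts to look and compute and a tool call to move; the robot and the scene stay as the last step left them, time stands still between calls to the robot, and variables do not carry over. Pictures are saved under pics/ and viewed, at most 14 in all, crops included, and the job is handed in when it is done.

Besides the shell and the picture viewer there is one more tool, called after "Emit:" as name(argument=value, ...) on one line, values as JSON. jog_arm: Moves the arm, as the interface text tells. Its arguments: {"type":"object","properties":{"targets":{"type":"array","items":{"type":"array"}},"hand":{"type":"number"},"grip_force":{"type":"number"}},"required":["targets"]}

```bash
mkdir -p pics; ls; python3 - <<'E'
from plant import arm
import cv2,numpy as np
s=arm.observe();print(s)
for n in("scene","top"):
    c=arm.camera(n);cv2.imwrite(f"pics/{n}0.png",c["img"][:,:,::-1]);print(n,c["intrinsics"],c["distortion"],c["pose"])
E
```

```text
pics
{'time': 0.0, 'q': array([ 9.15716775e-01,  3.81197907e-01,  1.29829483e+00,  2.70414126e-05,
        1.46359943e+00, -2.15276973e-01]), 'joint_velocities': array([-0.00092525,  0.00140465, -0.00202876, -0.00087327, -0.00082672,
       -0.00023519]), 'tau': array([-1.68113333e-03, -4.48455441e+01, -2.31278479e+01, -1.77412585e-04,
        4.74983157e-03, -2.18124228e-06]), 'position': array([233.98590336, 497.44885004, 255.69923941]), 'tool_rot': array([-3.28266276e-04,  2.18134651e-01,  9.75918394e-01, -6.74210197e-04]), 'ft_force': array([-0.49414325,  0.96334261,  0.24863704]), 'moment': array([-0.01287167, -0.04917347, -0.01350612]), 'gripper_force': 0.0, 'grip_width': 1.0010397533320488}
scene [[453.36986851   0.         251.12390915]
 [  0.         453.36986851 194.04642341]
 [  0.           0.           1.        ]] [-0.16574368  0.          0.          0.          0.        ] [[-6.23173355e-01 -3.41318091e-01  7.03673881e-01 -6.05017009e+02]
 [-7.82066588e-01  2.77918336e-01 -5.57793197e-01  1.00287599e+03]
 [-5.17896469e-03 -8.97921689e-01 -4.40124776e-01  7.77071237e+02]
 [ 0.00000000e+00  0.00000000e+00  0.00000000e+00  1.00000000e+00]]
top [[369.05306256   0.         261.62807557]
 [  0.         369.05306256 192.10808595]
 [  0.           0.           1.        ]] [0.01892208 0.         0.         0.         0.        ] [[ 1.12593448e-02 -9.93295810e-01  1.15050688e-01  3.51373455e+02]
 [-9.99906136e-01 -1.02859358e-02  9.05088964e-03  1.12096093e+02]
 [-7.80680677e-03 -1.15141796e-01 -9.93318388e-01  1.54437838e+03]
 [ 0.00000000e+00  0.00000000e+00  0.00000000e+00  1.00000000e+00]]
```

View pics/scene0.png

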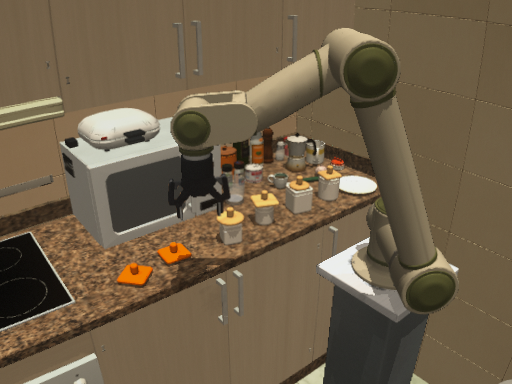

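```bash
python3 -c "
import cv2
i=cv2.imread('pics/top0.png');cv2.imwrite('pics/top0b.png',cv2.resize(i[100:300,120:380],None,fx=3,fy=3,interpolation=cv2.INTER_CUBIC))"
```

```text
(no output)
```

View pics/top0.png

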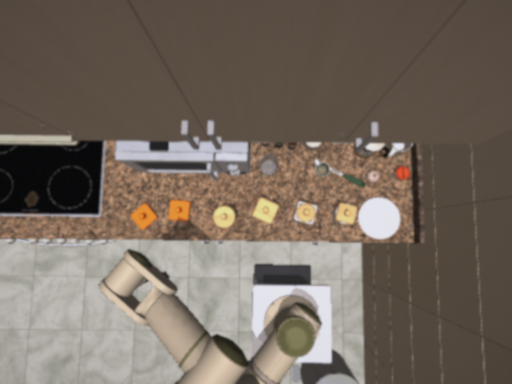

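The scene shows the row of jars at (231,228), (264,207), (299,195) and (329,183), and the plate at (357,185). The orange look-alike lids at (135,274) and (174,252) lie on the worktop and are not meant. Next is an enlarged crop.

```bash
python3 -c "
import cv2
i=cv2.imread('pics/top0.png');cv2.imwrite('pics/top0b.png',cv2.resize(i[160:245,200:410],None,fx=3.8,fy=3.8,interpolation=cv2.INTER_CUBIC))
i=cv2.imread('pics/scene0.png');cv2.imwrite('pics/scene0b.png',cv2.resize(i[145:255,205:390],None,fx=4.3,fy=4.3,interpolation=cv2.INTER_CUBIC))"
```

```text
(no output)
```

View pics/top0b.png

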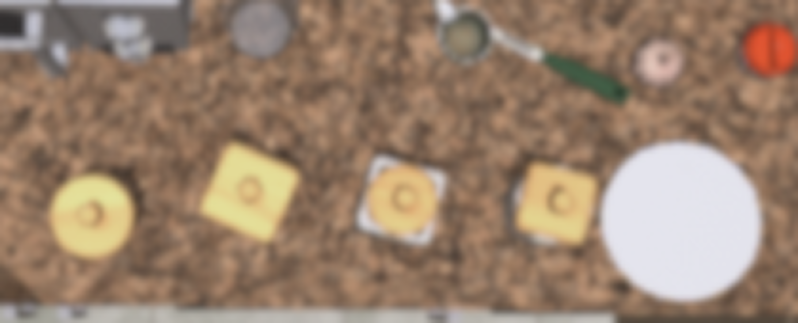

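View pics/scene0b.png

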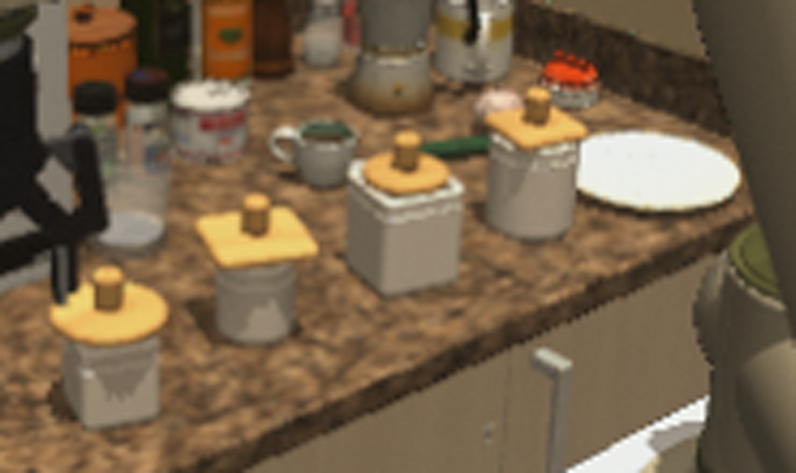

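Identified: A (top crop 92,214) is a square small jar with the large round lid. B (250,190) is a round small jar with the large square lid. C (403,199) is the square large jar with the small round lid. D (558,203) is the round large jar with the small square lid. The plate is at (681,221) and the cup at (325,150) in the scene crop.

```bash
cat > h.py <<'E'
import numpy as np,cv2
from scipy.spatial.transform import Rotation as R
from plant import arm
def tool(s):
    q=s["tool_rot"];T=np.eye(4);T[:3,:3]=R.from_quat([q[1],q[2],q[3],q[0]]).as_matrix();T[:3,3]=s["position"];return T
def shot(n):
    s=arm.observe();c=arm.camera(n)
    if n=="wrist": c["pose"]=tool(s)@np.array(c["T_tool_cam"])
    return c
def ray(c,uv):
    p=cv2.undistortPoints(np.array([[uv]],float),c["intrinsics"],np.array(c["distortion"]))[0,0]
    d=c["pose"][:3,:3]@[p[0],p[1],1];return c["pose"][:3,3],d/np.linalg.norm(d)
def onz(c,uv,z):
    o,d=ray(c,uv);return o+d*(z-o[2])/d[2]
def proj(c,P):
    T=np.linalg.inv(c["pose"]);return cv2.projectPoints(np.atleast_2d(np.array(P,float)),cv2.Rodrigues(T[:3,:3])[0],T[:3,3],c["intrinsics"],np.array(c["distortion"]))[0][:,0]
def tri(rs):
    A=sum(np.eye(3)-np.outer(d,d) for o,d in rs);b=sum((np.eye(3)-np.outer(d,d))@o for o,d in rs);return np.linalg.solve(A,b)
def yaw(s): # direction of tool x in world, deg
    T=tool(s);return np.degrees(np.arctan2(T[1,0],T[0,0]))
E
python3 - <<'E'
from h import *
t=shot("top");s=shot("scene");w=shot("wrist")
print(np.array(w["T_tool_cam"]).round(3),w["intrinsics"],w["distortion"],yaw(arm.observe()))
T=[(91,213),(249,190),(405,199),(560,201)];S=[(108,273),(256,200),(407,138),(537,93)]
for a,b,z in zip(T,S,[117,117,129,129]):
    u=np.array(a)/3.8+[200,160];v=np.array(b)/4.3+[205,145]
    print(tri([ray(t,u),ray(s,v)]).round(1),onz(t,u,z).round(1),onz(s,v,z).round(1))
print(onz(t,np.array((681,221))/3.8+[200,160],15))
E
```

```text
[[ 0.00000e+00 -9.64000e-01 -2.67000e-01  6.87100e+01]
 [ 1.00000e+00  0.00000e+00 -0.00000e+00  6.50000e-02]
 [ 0.00000e+00 -2.67000e-01  9.64000e-01 -1.17429e+02]
 [ 0.00000e+00  0.00000e+00  0.00000e+00  1.00000e+00]] [[271.56227885   0.         257.7352765 ]
 [  0.         271.56227885 191.09703357]
 [  0.           0.           1.        ]] [-0.04329659  0.          0.          0.          0.        ] 154.80175987917107
[423.  271.4 109.2] [422.  269.7 117. ] [411.8 280.6 117. ]
[448.  109.6 109.8] [447.1 109.2 117. ] [437.  119.5 117. ]
[440.2 -48.1 121.7] [438.9 -48.1 129. ] [429.3 -35.4 129. ]
[ 439.6 -205.2  121.1] [ 438.7 -203.8  129. ] [ 427.4 -190.1  129. ]
[ 425.50136677 -359.57199088   15.        ]
```

Emit:
jog_arm(targets=[[[0, 0, 0], -1], [[0, 0, 0], -1], [[0, 0, 0], -1], [[0, 0, 0], -0.15], [[-20, -45, 0], 0], [[-20, -45, 0], 0], [[-20, -45, 0], 0], [[-20, -45, 0], 0]], hand=0.6)

```text
time: 1.05
position: [314.4, 316.0, 256.4]
tool_rot: [0.0, 0.001, 1.0, 0.0]
ft_force: [1.4, 0.8, -0.1]
grip_width: 0.599
gripper_force: 0.0
```

Emit:
jog_arm(targets=[[[-20, -45, 0], 0], [[-20, -45, 0], 0], [[-20, -40, 0], 0], [[0, 0, 0], 0], [[0, 0, 0], 0]])

```text
time: 1.55
position: [374.4, 187.0, 256.3]
tool_rot: [-0.0, 0.002, 1.0, 0.0]
ft_force: [-0.0, -0.3, -0.2]
grip_width: 0.602
gripper_force: 0.0
```

```bash
python3 - <<'E'
from h import *
s=arm.observe();print(s["time"],s["position"],yaw(s),s["grip_width"])
w=shot("wrist");np.savez("w1.npz",**w);cv2.imwrite("pics/w1.png",cv2.resize(w["img"][:,:,::-1],None,fx=1.5,fy=1.5))
E
```

```text
1.55 [374.42190352 187.02571256 256.32491844] 179.72892955152983 0.60220881184399
```

View pics/w1.png

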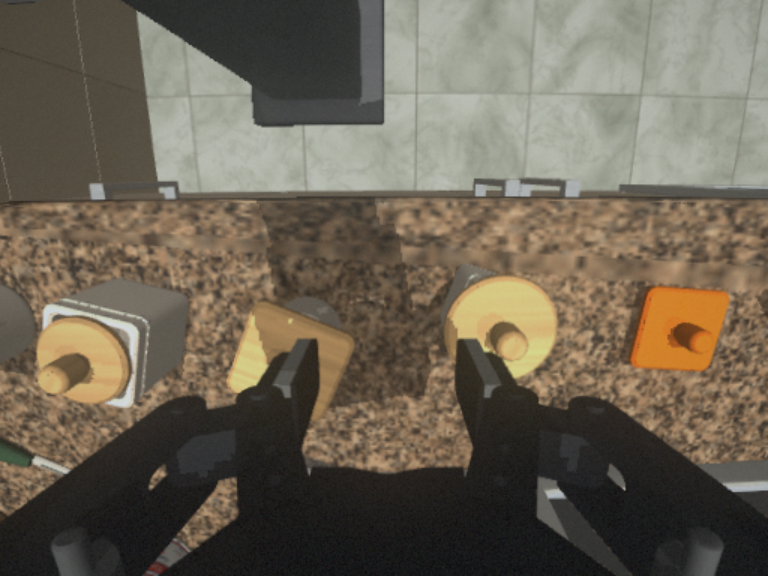

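The wrist view, enlarged 1.5x, shows lid A (disc 501,328; knob top 513,346), lid B partly behind a finger (corners 262,303; 353,340; 228,388) and jar C (rim corners 42,305; 148,325; 135,407). An orange look-alike is at (680,330).

```bash
cat >> h.py <<'E'
def blob(c,uv,z,close=3):
    hsv=cv2.cvtColor(c["img"],cv2.COLOR_RGB2HSV);m=cv2.inRange(hsv,(14,70,60),(32,255,255))
    m=cv2.morphologyEx(m,cv2.MORPH_OPEN,np.ones((3,3)));n,l=cv2.connectedComponents(m)
    k=l[int(uv[1]),int(uv[0])];ct=max(cv2.findContours((l==k).astype(np.uint8),0,1)[0],key=cv2.contourArea)[:,0]
    return np.float32([onz(c,p,z)[:2] for p in ct])
E
python3 - <<'E'
from h import *
w=dict(np.load("w1.npz"))
P=blob(w,(480/1.5,340/1.5),87);print("A circ",cv2.minEnclosingCircle(P),cv2.fitEllipse(P))
print("A knob",onz(w,(513.5/1.5,345/1.5),117))
cs=[onz(w,np.array(p)/1.5,87)[:2].round(1) for p in((262,303),(353,339),(228,389))];print("B corners",cs,"ctr",(cs[1]+cs[2])/2)
print("C rim",[onz(w,np.array(p)/1.5,90)[:2].round(1) for p in((42,305),(148,324),(135,407))])
print("C knob",onz(w,(55/1.5,380/1.5),129))
E
```

```text
A circ ((506.9121398925781, 187.85433959960938), 333.7420349121094) ((429.72735595703125, 215.57705688476562), (234.05386352539062, 687.1737060546875), 0.2717919647693634)
A knob [418.7357003  274.29114377 117.        ]
B corners [array([397.3,  95.1]), array([426.2, 161.9]), array([468.8,  61.4])] ctr [447.5  111.65]
C rim [array([397.6, -73.4]), array([412.7,   7.6]), array([484. , -15.6])]
C knob [439.33902319 -41.46457155 129.        ]
```

Emit:
jog_arm(targets=[[[-22, 43, 0], 0], [[-22, 43, 0], 0], [[0, 0, 35], 0], [[0, 0, 35], 0], [[0, 0, 0], 0]])

```text
time: 2.1
position: [415.4, 274.6, 182.8]
tool_rot: [-0.004, -0.001, 1.0, -0.001]
ft_force: [-0.1, 0.5, 0.4]
grip_width: 0.6
gripper_force: 0.0
```

```bash
python3 - <<'E'
from h import *
s=arm.observe();print(s["time"],s["position"],yaw(s),s["grip_width"])
w=shot("wrist");np.savez("w2.npz",**w);cv2.imwrite("pics/w2.png",cv2.resize(w["img"][:,:,::-1],None,fx=1.5,fy=1.5))
E
```

```text
2.1 [415.4471593  274.56889893 182.78843058] -179.88667194047144 0.5996301027743978
```

View pics/w2.png

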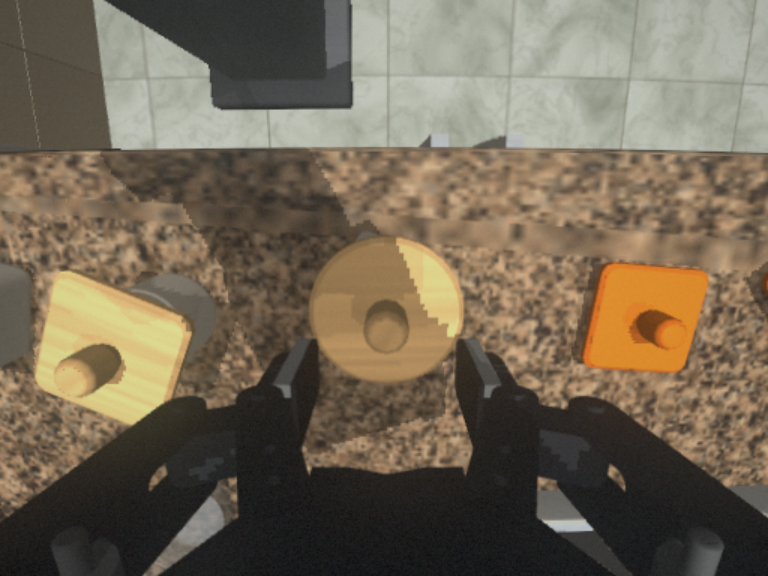

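Close view of A: disc centre (386,309), edges x 309..462, y 236..383, knob top (386,331). B: corners (62,270), (192,324), (146,424), (36,384), knob top (75,377).

```bash
python3 - <<'E'
from h import *
w=dict(np.load("w2.npz"));f=lambda p,z:onz(w,np.array(p)/1.5,z)[:2].round(1)
print("A disc",[f(p,87) for p in((309,309),(463,309),(386,236),(386,380))],"knob",f((386.5,331),117))
c=[f(p,87) for p in((62,270),(192,324),(146,424),(36,384))];print("B",c,np.mean(c,0),[np.degrees(np.arctan2(*(c[i]-c[j])[::-1])) for i,j in((0,1),(3,2),(0,3),(1,2))],"knob",f((75,377),117))
s=arm.observe();T=tool(s);print("tool axis tilt",T[:3,2])
E
```

```text
A disc [array([418., 232.]), array([417.8, 317. ]), array([377.5, 274.5]), array([461.2, 274.6])] knob [419.2 274.9]
B [array([396.1,  94.7]), array([427.3, 165.2]), array([492.7, 127.7]), array([466.9,  62.4])] [445.75 112.5 ] [np.float64(-113.87193862797827), np.float64(-111.55895325777621), np.float64(155.4768317069702), np.float64(150.17027802541148)] knob [445.6 114.9]
tool axis tilt [-0.00384151 -0.00126373 -0.99999182]
```

Emit:
jog_arm(targets=[[[-3.5, 0, 20], 0], [[0, 0, 22], 0], [[0, 0, 20], 0], [[0, 0, 0], 0]])

```text
time: 2.55
position: [421.2, 274.0, 124.4]
tool_rot: [-0.001, -0.0, 1.0, -0.0]
ft_force: [-0.3, -0.2, -0.2]
grip_width: 0.602
gripper_force: 0.0
```

Emit:
jog_arm(targets=[[[0, 0, 0], 0], [[0, 0, 0], 0], [[0, 0, 0], 0], [[0, 0, 0], 0], [[0, 0, 0], 0], [[0, 0, 0], 0]], hand=0, grip_force=40)

```text
time: 3.15
position: [422.4, 274.0, 126.3]
tool_rot: [0.002, -0.0, 1.0, 0.001]
ft_force: [-0.3, -0.3, 6.5]
grip_width: 0.25
gripper_force: 38.8
```

```bash
python3 - <<'E'
from h import *
for i in range(2):
    s=arm.observe();print(s["time"],s["position"],s["ft_force"],s["joint_velocities"],s["grip_width"],s["gripper_force"],tool(s)[:3,2])
    w=shot("wrist")
cv2.imwrite("pics/w3.png",w["img"][:,:,::-1])
E
```

```text
3.15 [422.42760241 273.98160384 126.28697545] [-0.27745308 -0.34891223  6.50404489] [ 0.00108158  0.00038009  0.00061975  0.00073392  0.00233472 -0.00115845] 0.2500215355316069 38.84491682052612 [ 0.00337308  0.00118101 -0.99999361]
3.2 [422.36694684 274.00678319 126.27809947] [-0.97981572 -0.87639035  6.18887943] [-0.00017419  0.00011138 -0.00157888  0.00074384  0.00039659 -0.00147658] 0.247216149395474 38.84520471096039 [ 0.00327118  0.00119047 -0.99999394]
```

View pics/w3.png

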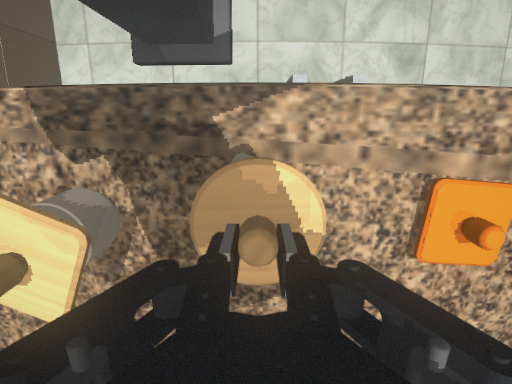

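```bash
python3 - <<'E'
from h import *
w=shot("wrist")
for p,z in(((258,241),117),((190,222),87),((327,222),87),((258,158),87),((258,284),87)): print(p,onz(w,p,z).round(1))
E
```

```text
(258, 241) [415.4 274.7 117. ]
(190, 222) [417.2 232.6  87. ]
(327, 222) [417.2 317.6  87. ]
(258, 158) [377.4 274.7  87. ]
(258, 284) [461.5 274.8  87. ]
```

Emit:
jog_arm(targets=[[[0, 0, -10], 0], [[0, 0, -20], 0], [[0, 0, -40], 0], [[0, 0, -40], 0], [[0, 0, 0], 0], [[0, 0, 0], 0]])

```text
time: 3.9
position: [421.6, 273.7, 235.6]
tool_rot: [0.001, -0.0, 1.0, 0.0]
ft_force: [-1.0, 0.2, -1.9]
grip_width: 0.242
gripper_force: 39.3
```

```bash
python3 - <<'E'
from h import *
s=arm.observe();print(s["time"],s["position"],s["ft_force"],s["grip_width"],s["gripper_force"],tool(s)[:3,2])
w=shot("wrist");np.savez("w4.npz",**w);t=shot("scene");np.savez("s4.npz",**t)
im=np.hstack([cv2.resize(w["img"],(400,300)),cv2.resize(t["img"][145:255,205:345],(382,300),interpolation=cv2.INTER_CUBIC)])
cv2.imwrite("pics/w4.png",im[:,:,::-1])
E
```

```text
3.9 [421.6204615  273.69209014 235.56214563] [-0.97174522  0.2166965  -1.86631557] 0.2418144718784269 39.34284210205078 [ 2.24135944e-03  8.00765574e-04 -9.99997168e-01]
```

View pics/w4.png

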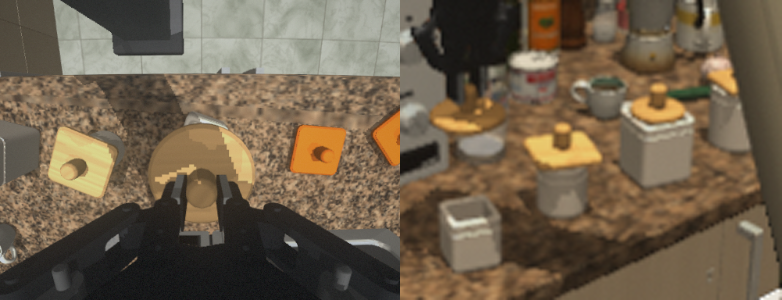

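Emit:
jog_arm(targets=[[[0, -50, 0], 0], [[0, -50, 0], 0], [[0, -50, 0], 0], [[0, -50, 0], 0], [[0, -50, 0], 0], [[0, -50, 0], 0], [[0, -50, -10], 0], [[0, -50, -10], 0]])

```text
time: 4.8
position: [420.8, -126.2, 253.2]
tool_rot: [-0.001, 0.0, 1.0, 0.001]
ft_force: [1.5, 0.2, -0.8]
grip_width: 0.247
gripper_force: 39.4
```

Emit:
jog_arm(targets=[[[0, 0, 0], 0], [[0, 0, 0], 0], [[0, 0, 0], 0]])

```text
time: 5.1
position: [421.3, -123.5, 253.1]
tool_rot: [-0.001, -0.0, 1.0, 0.001]
ft_force: [-0.2, -0.5, -1.2]
grip_width: 0.245
gripper_force: 39.5
```

```bash
python3 - <<'E'
from h import *
s=arm.observe();print(s["time"],s["position"],yaw(s))
w=shot("wrist");np.savez("w5.npz",**w);cv2.imwrite("pics/w5.png",w["img"][:,:,::-1])
E
```

```text
5.1 [ 421.29992999 -123.45535047  253.12771049] -179.95841726628078
```

Emit:
jog_arm(targets=[[[0, -47, 0], 0], [[0, -47, 0], 0], [[-2, -47, 0], 0], [[-2, -47, 0], 0], [[-2, -46, 0], 0], [[0, 0, 0], 0], [[0, 0, 0], 0], [[0, 0, 0], 0]])

```text
time: 5.95
position: [428.1, -356.7, 253.8]
tool_rot: [-0.0, -0.001, 1.0, 0.0]
ft_force: [-0.1, -0.1, -1.8]
grip_width: 0.248
gripper_force: 39.7
```

```bash
python3 - <<'E'
from h import *
s=arm.observe();print(s["time"],s["position"],yaw(s))
w=shot("wrist");np.savez("w6.npz",**w);a=dict(np.load("w5.npz"))
im=np.zeros((600,800,3),np.uint8)
im[:300]=cv2.resize(a["img"][130:322],(800,300));im[300:]=cv2.resize(w["img"][130:322],(800,300))
cv2.imwrite("pics/w56.png",im[:,:,::-1])
E
```

```text
5.95 [ 428.13261992 -356.74351057  253.78948458] -179.88380963274457
```

View pics/w56.png

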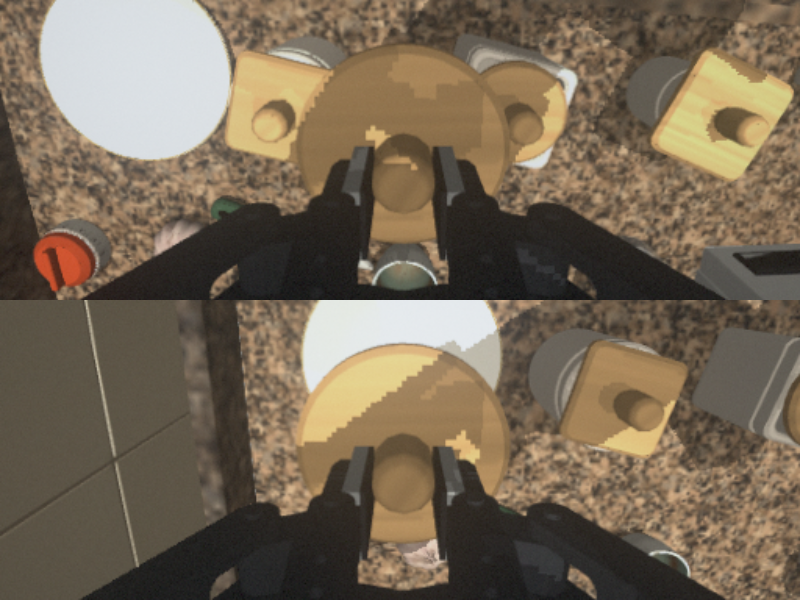

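Top half (w5): plate edges x 40..231, bottom y 160. D has knob (272,121), C has knob (524,124), B has corners (707,50), (793,92), (735,181), (653,145) and knob (753,130). Lower half (w6): plate edges x 302..502, D corners (595,341), (686,376), (650,456), (562,430), knob (640,412).

```bash
python3 - <<'E'
from h import *
a=dict(np.load("w5.npz"));b=dict(np.load("w6.npz"))
fa=lambda p,z:onz(a,np.array(p)/1.5625+[0,130],z)[:2].round(1)
fb=lambda p,z:onz(b,(np.array(p)-[0,300])/1.5625+[0,130],z)[:2].round(1)
ang=lambda c:[round(float(np.degrees(np.arctan2(*(c[i]-c[j])[::-1]))%90),1) for i,j in((0,1),(3,2),(0,3),(1,2))]
print("plate",fa((40,60),13),fa((231,72),13),fa((137,160),13),fb((302,352),13),fb((502,352),13))
print("heldA in w6",fb((297,448),205),fb((512,448),205))
c=[fa(p,87) for p in((707,50),(793,92),(735,181),(653,145))];print("B",c,np.mean(c,0),ang(c),fa((753,130),117))
c=[fb(p,99) for p in((595,341),(686,376),(650,456),(562,430))];print("D",c,np.mean(c,0),ang(c),fb((640,410),129),fa((272,121),129))
print("C",fa((524,124),129)," rim",fa((577,72),90),fa((545,167),90))
hsv=cv2.cvtColor(a["img"],cv2.COLOR_RGB2HSV);m=cv2.inRange(hsv,(0,0,185),(180,40,255));m[:,160:]=0
ct=max(cv2.findContours(m,0,1)[0],key=cv2.contourArea)[:,0];P=np.float32([onz(a,p,13)[:2] for p in ct]);print(cv2.minEnclosingCircle(P),cv2.fitEllipse(P))
E
```

```text
plate [ 418.9 -442.9] [ 430.2 -271.4] [ 513.6 -369.5] [ 420.3 -442. ] [ 419.9 -271.2]
heldA in w6 [ 428.6 -400.8] [ 428.5 -310. ]
B [array([398.2,  87.3]), array([428.1, 158.9]), array([498.1, 129.6]), array([468.3,  59.9])] [448.175 108.925] [67.3, 66.9, 68.7, 67.3] [446.  107.2]
D [array([ 397.9, -231.3]), array([ 420.9, -166. ]), array([ 478.8, -181.6]), array([ 459.2, -246.8])] [ 439.2   -206.425] [70.6, 73.3, 75.8, 74.9] [ 435.4 -212.1] [ 435.4 -201.5]
C [437.2 -49.4]  rim [413.4  -4. ] [483.8 -19.5]
((427.34429931640625, -357.4816589355469), 85.5943603515625) ((427.3633117675781, -358.1585693359375), (168.1487579345703, 168.5471649169922), 156.43785095214844)
```

Emit:
jog_arm(targets=[[[0, -1, 40], 0], [[0, 0, 45], 0], [[0, 0, 40], 0], [[0, 0, 30], 0], [[0, 0, 15], 0], [[0, 0, 5], 0], [[0, 0, 0], 0]])

```text
time: 6.7
position: [428.0, -358.7, 79.2]
tool_rot: [-0.0, -0.001, 1.0, 0.0]
ft_force: [0.5, 0.5, 0.1]
grip_width: 0.245
gripper_force: 39.7
```

Emit:
jog_arm(targets=[[[0, 0, 1.5], 0], [[0, 0, 1.5], 0], [[0, 0, 1.5], 0], [[0, 0, 1], 0], [[0, 0, 0], 0]])

```text
time: 7.2
position: [427.7, -359.4, 73.5]
tool_rot: [0.0, -0.0, 1.0, -0.0]
ft_force: [-0.3, 0.3, -1.1]
grip_width: 0.248
gripper_force: 39.7
```

Emit:
jog_arm(targets=[[[0, 0, 1], 0], [[0, 0, 1], 0], [[0, 0, 1], 0], [[0, 0, 0], 0]])

```text
time: 7.6
position: [427.7, -359.7, 72.8]
tool_rot: [0.0, -0.0, 1.0, -0.001]
ft_force: [-5.6, 2.8, 21.0]
grip_width: 0.247
gripper_force: 41.8
```

Emit:
jog_arm(targets=[[[0, 0, -1.8], 0], [[0, 0, 0], 0]])

```text
time: 7.8
position: [427.8, -359.7, 72.9]
tool_rot: [0.0, -0.0, 1.0, -0.001]
ft_force: [-2.3, -0.0, 8.7]
grip_width: 0.244
gripper_force: 40.6
```

Emit:
jog_arm(targets=[[[0, 0, 0], 0], [[0, 0, 0], 0], [[0, 0, 0], 0], [[0, 0, -20], 0], [[0, 0, -40], 0], [[0, 0, -45], 0], [[0, 0, -35], 0], [[0, 0, 0], 0]], hand=0.6)

```text
time: 8.6
position: [428.8, -360.6, 216.9]
tool_rot: [0.003, -0.0, 1.0, -0.004]
ft_force: [1.2, -0.0, -0.4]
grip_width: 0.599
gripper_force: 0.0
```

Emit:
jog_arm(targets=[[[-3, 40, 0], 0], [[-3, 40, 0], 0], [[-2, 40, 0], 0], [[-1, 33, 0], 0], [[0, 0, 15], 0], [[0, 0, 0], 0], [[0, 0, 0], 0], [[0, 0, 0], 0]])

```text
time: 9.4
position: [436.8, -207.1, 197.3]
tool_rot: [0.0, 0.0, 1.0, -0.0]
ft_force: [-0.3, -0.3, -0.3]
grip_width: 0.602
gripper_force: 0.0
```

```bash
python3 - <<'E'
from h import *
s=arm.observe();print(s["time"],s["position"],yaw(s),s["grip_width"])
w=shot("wrist");np.savez("w7.npz",**w);cv2.imwrite("pics/w7.png",cv2.resize(w["img"][120:300,60:460,::-1],None,fx=2,fy=2))
E
```

```text
9.4 [ 436.78341625 -207.09194988  197.34557802] 179.9553228504504 0.6015933259112541
```

View pics/w7.png

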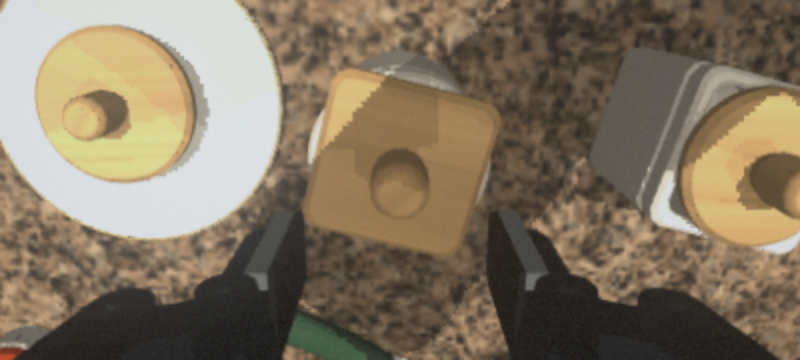

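Lid D: corners about (338,66), (502,110), (456,257), (302,222), knob top (400,190). The large round lid stands on the plate at (115,103), and C is at right (left lid edge 680).

```bash
python3 - <<'E'
from h import *
w=dict(np.load("w7.npz"));f=lambda p,z:onz(w,np.array(p)/2+[60,120],z)[:2].round(1)
ang=lambda c:[round(float(np.degrees(np.arctan2(*(c[i]-c[j])[::-1]))%90),1) for i,j in((0,1),(3,2),(0,3),(1,2))]
c=[f(p,99) for p in((338,66),(502,110),(456,257),(302,222))];print("D",c,np.mean(c,0),ang(c),"knob",f((400,188),127))
print("lidA on plate",f((36,103),34),f((195,103),34),f((120,26),34),f((115,182),34),f((85,113),62))
hsv=cv2.cvtColor(w["img"],cv2.COLOR_RGB2HSV);print(hsv[160,250],hsv[210,240],hsv[170,100])
E
```

```text
D [array([ 396.5, -229.4]), array([ 414.4, -163.3]), array([ 480.2, -180. ]), array([ 463.6, -246.8])] [ 438.675 -204.875] [74.8, 76.0, 75.5, 75.8] knob [ 437.6 -204.9]
lidA on plate [ 424.  -399.4] [ 424.4 -312.6] [ 384.  -347.8] [ 468.7 -362.1] [ 423.5 -356.5]
[ 17 120 176] [ 17 117 155] [ 17 112 203]
```

Emit:
jog_arm(targets=[[[-1.5, 2, 20], 0], [[0, 0, 20], 0], [[0, 0, 16], 0], [[0, 0, 0], 0], [[0, 0, 0], 0]])

```text
time: 9.95
position: [438.4, -204.9, 141.8]
tool_rot: [0.0, 0.0, 1.0, -0.0]
ft_force: [-0.2, 0.2, -0.7]
grip_width: 0.606
gripper_force: 0.0
```

Emit:
jog_arm(targets=[[[0, 0, 0], 0], [[0, 0, 0], 0], [[0, 0, 0], 0], [[0, 0, 0], 0], [[0, 0, 0], 0], [[0, 0, 0], 0]], hand=0)

```text
time: 10.55
position: [438.5, -204.7, 142.3]
tool_rot: [0.001, -0.0, 1.0, -0.001]
ft_force: [-1.0, 0.3, 5.9]
grip_width: 0.241
gripper_force: 39.0
```

Emit:
jog_arm(targets=[[[0, 0, -10], 0], [[0, 0, -20], 0], [[0, 0, -40], 0], [[0, 0, -40], 0], [[0, 35, 0], 0], [[0, 50, 0], 0], [[0, 50, 0], 0], [[0, 50, 0], 0]])

```text
time: 11.35
position: [437.7, -17.7, 252.1]
tool_rot: [0.001, 0.0, 1.0, -0.0]
ft_force: [1.3, -0.3, -0.2]
grip_width: 0.244
gripper_force: 39.3
```

Emit:
jog_arm(targets=[[[0, 50, 0], 0], [[0, 50, 0], 0], [[0, 50, 0], 0], [[0, 20, 0], 0], [[0, 0, 0], 0], [[0, 0, 0], 0], [[0, 0, 0], 0]])

```text
time: 12.05
position: [438.3, 149.7, 251.5]
tool_rot: [0.0, 0.001, 1.0, -0.0]
ft_force: [0.4, -0.5, -0.9]
grip_width: 0.242
gripper_force: 39.3
```

```bash
python3 - <<'E'
from h import *
s=arm.observe();print(s["time"],s["position"],yaw(s),s["grip_width"],s["gripper_force"])
w=shot("wrist");np.savez("w8.npz",**w);cv2.imwrite("pics/w8.png",cv2.resize(w["img"][80:310,:,::-1],None,fx=1.5625,fy=1.5625,interpolation=cv2.INTER_CUBIC))
E
```

```text
12.05 [438.27922814 149.65610484 251.53720728] 179.93252009888437 0.24155026769768773 39.3364942073822
```

View pics/w8.png

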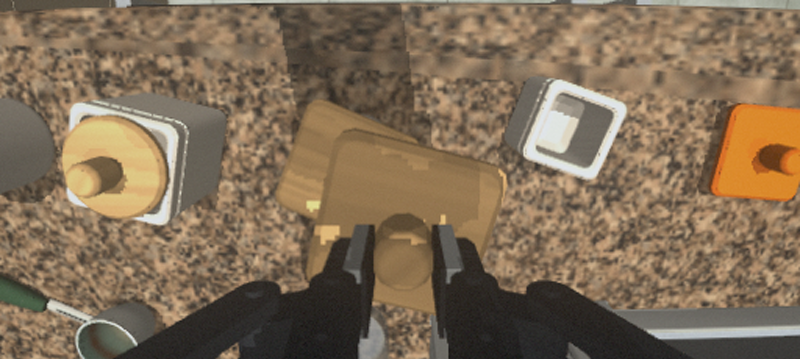

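The open small square jar (A) is at (573,130), with rim corners (553,79), (628,95), (602,181), (519,152). C is at left: lid circle (114,166), rim corners (70,103), (187,122), (165,225).

```bash
python3 - <<'E'
from h import *
w=dict(np.load("w8.npz"));f=lambda p,z:onz(w,np.array(p)/1.5625+[0,80],z)[:2].round(1)
g=lambda a,b,z:round(float(np.degrees(np.arctan2(*(f(a,z)-f(b,z))[::-1]))%90),1)
hsv=cv2.cvtColor(w["img"],cv2.COLOR_RGB2HSV);m=cv2.inRange(hsv,(0,0,150),(180,45,255))
def comp(x0,x1,y0,y1,z):
    k=np.zeros_like(m);k[y0:y1,x0:x1]=m[y0:y1,x0:x1]
    ct=max(cv2.findContours(k,0,1)[0],key=cv2.contourArea)[:,0];P=np.float32([onz(w,p,z)[:2] for p in ct]);return cv2.minAreaRect(P),(ct.min(0)-[0,80])*1.5625,(ct.max(0)-[0,80])*1.5625
print("jarA",comp(325,410,120,205,68)); 
print("A edges",g((562,81),(617,91),68),g((627,105),(608,170),68),g((535,161),(590,179),68),g((550,88),(522,142),68))
print("A corners",[f(p,68) for p in((553,79),(628,95),(602,181),(519,152))])
print("jarC",comp(35,125,135,230,90)); print("C edges",g((85,103),(178,119),90),g((187,133),(168,215),90))
print("C lid",f((62,165),99),f((167,165),99),f((114,115),99),f((114,219),99),"Bcorner",f((316,99),87))
E
```

```text
jarA (((420.6737060546875, 272.3460388183594), (63.250328063964844, 60.97518539428711), 71.56376647949219), array([523.4375,  78.125 ]), array([625.   , 178.125]))
A edges 80.7 80.7 72.1 66.1
A corners [array([384.6, 255.1]), array([395.3, 310. ]), array([458.9, 299. ]), array([436.8, 234.8])]
jarC (((440.54901123046875, -45.499595642089844), (75.88761901855469, 75.51688385009766), 75.40901184082031), array([ 68.75  , 101.5625]), array([176.5625, 223.4375]))
C edges 79.8 69.5
C lid [438.2 -80.3] [438.4  -6.7] [404.8 -37.3] [477.1 -50.8] Bcorner [396.7  93. ]
```

```bash
cat >> h.py <<'E'
from scipy.optimize import minimize
def sqfit(w,box,z,side,x0):
    hsv=cv2.cvtColor(w["img"],cv2.COLOR_RGB2HSV);m=cv2.inRange(hsv,(0,0,150),(180,45,255));k=np.zeros_like(m);a,b,c,d=box;k[c:d,a:b]=m[c:d,a:b]
    ct=max(cv2.findContours(k,0,1)[0],key=cv2.contourArea)[:,0];P=np.array([onz(w,p,z)[:2] for p in ct])
    def sd(p):
        t=np.radians(p[2]);q=np.abs((P-p[:2])@np.array([[np.cos(t),-np.sin(t)],[np.sin(t),np.cos(t)]]))-(side/2-8)
        return np.linalg.norm(np.maximum(q,0),axis=1)+np.minimum(q.max(1),0)-8
    r=min((minimize(lambda p:np.minimum(np.abs(sd(p)),4).sum(),[*x0,y],method="Nelder-Mead",options=dict(maxiter=2000)) for y in(-30,-20,-10,0)),key=lambda r:r.fun);return r.x,r.fun/len(P)
E
python3 - <<'E'
from h import *
w=dict(np.load("w8.npz"))
print(sqfit(w,(325,410,120,205),68,61,(420,272)),sqfit(w,(35,125,135,230),90,76,(440,-45)))
E
```

```text
(array([420.9677838 , 273.32121863, -18.32820963]), np.float64(0.7292637056264945)) (array([441.07832983, -46.44788512, -14.32606292]), np.float64(1.8167355961405256))
```

Emit:
jog_arm(targets=[[[4, 40, 0], 0], [[4, 40, 0], 0], [[5, 41, 0], 0], [[5, 2, 0], 0], [[0, 0, 0], 0], [[0, 0, 0], 0], [[0, 0, 0], 0]])

```text
time: 12.8
position: [420.7, 272.3, 251.4]
tool_rot: [0.0, 0.001, 1.0, -0.0]
ft_force: [0.0, -0.1, -0.2]
grip_width: 0.241
gripper_force: 39.4
```

Emit:
jog_arm(targets=[[[0, 0.5, 30], 0.5], [[0, 0, 40], 0], [[0, 0, 30], 0], [[0, 0, 14], 0], [[0, 0, 4], 0], [[0, 0, 0], 0], [[0, 0, 0], 0]])

```text
time: 13.5
position: [420.8, 273.9, 134.2]
tool_rot: [0.001, 0.035, 0.999, 0.0]
ft_force: [0.4, 0.5, -0.3]
grip_width: 0.244
gripper_force: 39.4
```

Emit:
jog_arm(targets=[[[0, 0, 2], 0], [[0, 0, 2], 0], [[0, 0, 2], 0], [[0, 0, 2], 0], [[0, 0, 1], 0], [[0, 0, 1], 0], [[0, 0, 0], 0]])

```text
time: 14.2
position: [420.1, 274.1, 123.1]
tool_rot: [-0.0, 0.035, 0.999, -0.0]
ft_force: [0.2, -0.0, -0.4]
grip_width: 0.241
gripper_force: 39.4
```

Emit:
jog_arm(targets=[[[0, 0, 1], 0], [[0, 0, 1], 0], [[0, 0, 1], 0], [[0, 0, 0.5], 0], [[0, 0, 0], 0]])

```text
time: 14.7
position: [420.2, 274.1, 120.3]
tool_rot: [0.0, 0.035, 0.999, 0.0]
ft_force: [-2.0, -0.7, 6.2]
grip_width: 0.238
gripper_force: 40.1
```

Emit:
jog_arm(targets=[[[0, 0, -0.5], 0], [[0, 0, 0], 0], [[0, 0, 0], 0], [[0, 0, 0], 0], [[0, 0, -20], 0], [[0, 0, -40], 0], [[0, 0, -40], -0.5], [[0, 0, 0], 0]], hand=0.6)

```text
time: 15.5
position: [421.8, 274.8, 224.9]
tool_rot: [0.005, -0.001, 1.0, 0.002]
ft_force: [0.8, -0.1, -0.3]
grip_width: 0.598
gripper_force: 0.0
```

```bash
python3 - <<'E'
from h import *
s=arm.observe();print(s["time"],s["position"],yaw(s),s["grip_width"])
w=shot("wrist");np.savez("w9.npz",**w)
E
```

```text
15.5 [421.80439693 274.78285822 224.94849393] -179.89423034463235 0.5982796238754772
```

Emit:
jog_arm(targets=[[[0, -50, 0], 0], [[0, -50, 0], 0], [[0, -50, 0], 0], [[0, -50, 0], 0], [[0, -50, 0], 0], [[0, -50, 0], 0], [[0, -50, 0], 0], [[0, -50, 0], 0]])

```text
time: 16.35
position: [419.3, -127.7, 219.1]
tool_rot: [-0.001, 0.0, 1.0, 0.001]
ft_force: [1.7, 0.7, -0.3]
grip_width: 0.603
gripper_force: 0.0
```

Emit:
jog_arm(targets=[[[0, -20, 0], 0], [[0, 0, 0], 0], [[0, 0, 0], 0], [[0, 0, 0], 0]])

```text
time: 16.75
position: [420.0, -144.6, 219.7]
tool_rot: [-0.0, -0.001, 1.0, 0.0]
ft_force: [0.4, 0.7, -0.3]
grip_width: 0.603
gripper_force: 0.0
```

```bash
python3 - <<'E'
from h import *
s=arm.observe();print(s["time"],s["position"],yaw(s),s["grip_width"])
w=shot("wrist");np.savez("w10.npz",**w);a=dict(np.load("w9.npz"))
im=np.zeros((600,800,3),np.uint8)
im[:300]=cv2.resize(a["img"][130:322],(800,300));im[300:]=cv2.resize(w["img"][130:322],(800,300))
cv2.imwrite("pics/w910.png",im[:,:,::-1])
E
```

```text
16.75 [ 419.95771311 -144.61095975  219.72592847] -179.93643798630913 0.6026382617752056
```

View pics/w910.png

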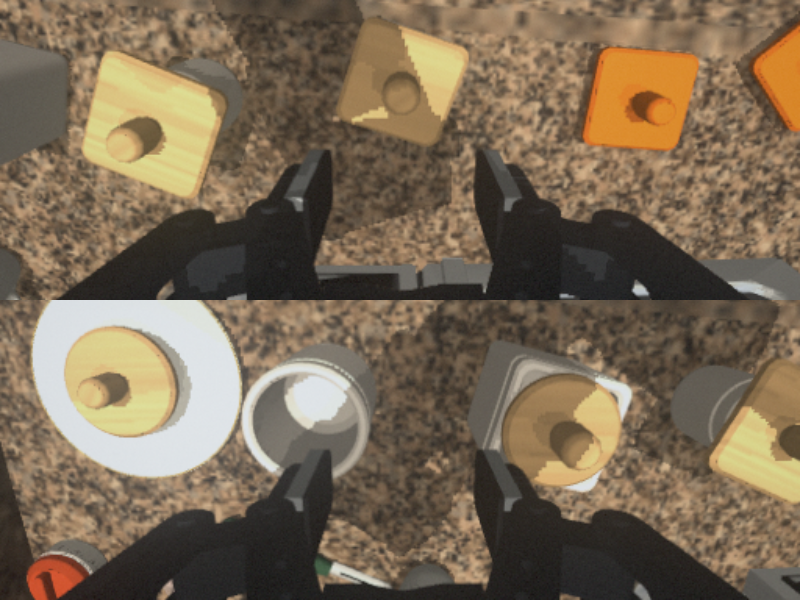

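Upper half: the small square lid sits flat on jar A (402,90). Lower half: jar D is open (rim x 243..369, top 358), the large round lid is on the plate (121,381), and lid C has edges 502..621 with rim corner (631,383).

```bash
python3 - <<'E'
from h import *
w=dict(np.load("w10.npz"));f=lambda p,z:onz(w,(np.array(p)-[0,300])/1.5625+[0,130],z)[:2].round(1)
print("D rim",f((243,420),90),f((370,420),90),f((308,357),90),f((252,460),90))
print("D mouth",f((253,420),90),f((360,420),90),f((308,367),90))
print("platelid",f((65,381),34),f((177,381),34),f((121,326),34),f((121,437),34))
print("Clid",f((502,431),99),f((621,431),99),f((561,374),99),f((561,487),99))
hsv=cv2.cvtColor(w["img"],cv2.COLOR_RGB2HSV)
m=cv2.inRange(hsv,(0,0,150),(180,45,255));m[:,:153]=0;m[:,240:]=0;m[230:]=0
ct=max(cv2.findContours(m,0,1)[0],key=cv2.contourArea)[:,0];P=np.array([onz(w,p,90)[:2] for p in ct])
r=minimize(lambda p:np.minimum(np.abs(np.linalg.norm(P-p,axis=1)-40),4).sum(),[438,-205],method="Nelder-Mead");print(r.x,r.fun/len(P))
E
```

```text
D rim [ 435.5 -242.6] [ 435.3 -164. ] [ 396.1 -199.9] [ 462.3 -239.6]
D mouth [ 435.5 -236.4] [ 435.3 -170.2] [ 402.2 -200.3]
platelid [ 424.  -399.1] [ 424.1 -311.6] [ 383.2 -347.7] [ 468.8 -362.9]
Clid [439.1 -84.6] [439.3 -12.1] [404.2 -52.5] [476.4 -45. ]
[ 438. -205.] 4.0
```

Emit:
jog_arm(targets=[[[-1, -50, 0], 0], [[-1, -50, 0], 0], [[-1, -50, 0], 0], [[-1, -50, 0], 0], [[-1, -12, 30], 0], [[0, 0, 40], 0], [[0, 0, 0], 0], [[0, 0, 0], 0]])

```text
time: 17.6
position: [425.7, -357.1, 150.9]
tool_rot: [-0.0, -0.001, 1.0, 0.0]
ft_force: [0.7, 0.9, 0.0]
grip_width: 0.6
gripper_force: 0.0
```

Emit:
jog_arm(targets=[[[0, 1, 30], 0], [[0, 0, 28], 0], [[0, 0, 16], 0], [[0, 0, 0], 0], [[0, 0, 0], 0]])

```text
time: 18.1
position: [426.1, -357.2, 78.4]
tool_rot: [0.001, -0.0, 1.0, -0.001]
ft_force: [0.3, -0.0, 0.2]
grip_width: 0.601
gripper_force: 0.0
```

Emit:
jog_arm(targets=[[[0, 0, 0], 0], [[0, 0, 0], 0], [[0, 0, 0], 0], [[0, 0, 0], 0], [[0, 0, 0], 0], [[0, 0, 0], 0]], hand=0)

```text
time: 18.7
position: [425.7, -357.5, 77.6]
tool_rot: [0.001, 0.0, 1.0, -0.001]
ft_force: [-0.3, 0.1, 7.7]
grip_width: 0.24
gripper_force: 38.8
```

Emit:
jog_arm(targets=[[[0, 0, -10], 0], [[0, 0, -40], 0], [[0, 0, -45], 0], [[0, 0, -30], 0], [[0, 0, 0], 0], [[0, 0, 0], 0]])

```text
time: 19.3
position: [425.0, -356.6, 201.7]
tool_rot: [0.0, -0.0, 1.0, -0.0]
ft_force: [0.5, 0.4, -1.1]
grip_width: 0.242
gripper_force: 39.4
```

Emit:
jog_arm(targets=[[[-3, 40, 0], 0], [[-3, 40, 0], 0], [[-3, 40, 0], 0], [[-2, 33, 0], 0], [[0, 0, 25], 0], [[0, 0, 16], 0], [[0, 0, 4], 0], [[0, 0, 0], 0]])

```text
time: 20.1
position: [435.8, -203.7, 155.3]
tool_rot: [-0.001, 0.0, 1.0, 0.001]
ft_force: [0.7, -1.1, -0.4]
grip_width: 0.237
gripper_force: 39.5
```

Emit:
jog_arm(targets=[[[0, 0, 2], 0], [[0, 0, 2], 0], [[0, 0, 2], 0], [[0, 0, 2], 0], [[0, 0, 2], 0], [[0, 0, 1], 0], [[0, 0, 0], 0]])

```text
time: 20.8
position: [436.1, -203.8, 145.1]
tool_rot: [-0.0, -0.0, 1.0, 0.0]
ft_force: [-1.0, 0.2, -0.1]
grip_width: 0.24
gripper_force: 39.5
```

Emit:
jog_arm(targets=[[[0, 0, 1], 0], [[0, 0, 1], 0], [[0, 0, 0.7], 0], [[0, 0, 0], 0], [[0, 0, 0], 0]])

```text
time: 21.3
position: [436.2, -204.1, 143.1]
tool_rot: [0.0, -0.0, 1.0, -0.0]
ft_force: [-2.2, 0.3, 5.2]
grip_width: 0.239
gripper_force: 40.1
```

Emit:
jog_arm(targets=[[[0, 0, -0.5], 0], [[0, 0, 0], 0], [[0, 0, 0], 0], [[0, 0, 0], 0], [[0, 0, -20], 0], [[0, 0, -40], 0], [[0, 0, -10], 0], [[0, 0, 0], 0]], hand=0.6)

```text
time: 22.1
position: [436.6, -204.1, 214.2]
tool_rot: [0.001, -0.0, 1.0, -0.001]
ft_force: [0.4, 0.7, -0.7]
grip_width: 0.6
gripper_force: 0.0
```

Emit:
jog_arm(targets=[[[0, 50, 0], 0], [[-1, 50, 0], 0], [[-1, 50, 0], 0], [[-1, 50, 0], 0], [[-2, 50, 0], 0], [[-2, 45, 0], 0], [[-2, 20, 0], 0], [[0, 0, 0], 0]])

```text
time: 22.9
position: [444.4, 113.2, 211.6]
tool_rot: [-0.001, -0.002, 1.0, 0.0]
ft_force: [0.7, -0.8, 0.1]
grip_width: 0.602
gripper_force: 0.0
```

Emit:
jog_arm(targets=[[[0, 0, 10], 0], [[0, 0, 0], 0], [[0, 0, 0], 0]])

```text
time: 23.2
position: [445.0, 110.0, 202.4]
tool_rot: [-0.001, 0.001, 1.0, -0.0]
ft_force: [-0.1, 0.8, 0.7]
grip_width: 0.601
gripper_force: 0.0
```

```bash
python3 - <<'E'
from h import *
s=arm.observe();print(s["time"],s["position"],yaw(s),s["grip_width"])
w=shot("wrist");np.savez("w11.npz",**w);cv2.imwrite("pics/w11.png",cv2.resize(w["img"][80:310,:,::-1],None,fx=1.5625,fy=1.5625,interpolation=cv2.INTER_CUBIC))
E
```

```text
23.2 [445.00034535 110.01115481 202.35803049] 179.89978922497053 0.6013552157986313
```

View pics/w11.png

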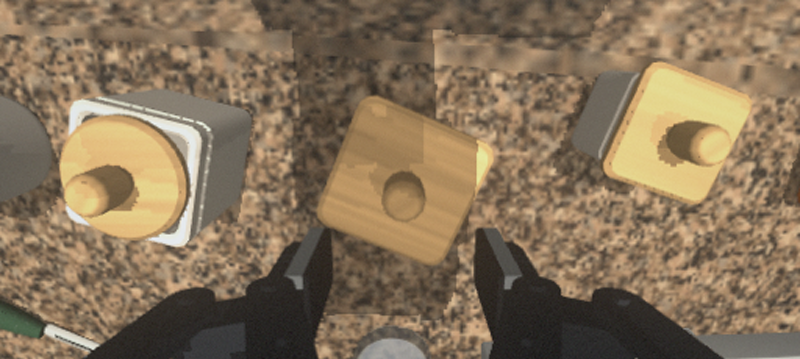

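B lid: corners (366,93), (498,147), (442,268), (313,221), knob (404,200). C: rim corners (72,97), (212,118), (190,249), lid edges x 60..188, y 118..240. The A lid is seated at (678,130).

```bash
python3 - <<'E'
from h import *
w=dict(np.load("w11.npz"));f=lambda p,z:onz(w,np.array(p)/1.5625+[0,80],z)[:2].round(1)
ang=lambda c:[round(float(np.degrees(np.arctan2(*(c[i]-c[j])[::-1]))%90),1) for i,j in((0,1),(3,2),(0,3),(1,2))]
c=[f(p,87) for p in((366,93),(498,147),(442,268),(313,221))];print("B",np.round(c,1).tolist(),np.mean(c,0),ang(c),"knob",f((404,200),115))
print("jarC",sqfit(w,(35,140,138,245),90,76,(441,-46)),[f(p,90) for p in((72,97),(212,118),(190,249))])
print("Clid",f((60,178),99),f((188,178),99),f((124,118),99),f((124,240),99))
E
```

```text
B [[395.3, 90.7], [425.3, 164.0], [500.2, 134.3], [469.5, 57.7]] [447.575 111.675] [67.7, 68.2, 66.0, 68.4] knob [446.9 111.2]
jarC (array([441.01465871, -46.26715112, -14.49508579]), np.float64(1.7857552027818862)) [array([395.8, -71.5]), array([408.1,   6.2]), array([486.5, -16.9])]
Clid [439.6 -80.8] [439.7  -7.1] [406.5 -37.5] [476.8 -50.2]
```

Emit:
jog_arm(targets=[[[-2.3, 1.5, 30], 0], [[0, 0, 30], 0], [[0, 0, 12], 0], [[0, 0, 0], 0], [[0, 0, 0], 0]])

```text
time: 23.75
position: [447.9, 112.2, 131.6]
tool_rot: [0.0, 0.0, 1.0, -0.0]
ft_force: [0.1, 0.3, 0.3]
grip_width: 0.604
gripper_force: 0.0
```

Emit:
jog_arm(targets=[[[0, 0, 0], 0], [[0, 0, 0], 0], [[0, 0, 0], 0], [[0, 0, 0], 0], [[0, 0, 0], 0], [[0, 0, 0], 0]], hand=0)

```text
time: 24.35
position: [447.9, 112.5, 131.9]
tool_rot: [0.001, -0.0, 1.0, -0.0]
ft_force: [-0.2, -1.8, 7.6]
grip_width: 0.236
gripper_force: 38.9
```

Emit:
jog_arm(targets=[[[0, 0, -10], 0], [[0, 0, -20], 0], [[0, 0, -40], 0], [[0, 0, -40], 0], [[0, -25, 0], 0], [[0, -50, 0], 0], [[0, -50, 0], 0], [[0, -50, 0], 0]])

```text
time: 25.15
position: [447.0, -64.0, 241.9]
tool_rot: [0.0, -0.0, 1.0, -0.0]
ft_force: [1.9, 0.7, -0.8]
grip_width: 0.238
gripper_force: 39.3
```

Emit:
jog_arm(targets=[[[1, -50, 0], 0], [[2, -50, 0], 0], [[3, -50, 0], 0], [[3, -50, 0], 0], [[3, -50, 0], 0], [[3, -42, 0], 0], [[0, 0, 0], 0], [[0, 0, 0], 0]])

```text
time: 25.95
position: [432.2, -354.4, 241.1]
tool_rot: [-0.0, 0.001, 1.0, 0.0]
ft_force: [1.0, 0.8, -2.2]
grip_width: 0.241
gripper_force: 39.4
```

Emit:
jog_arm(targets=[[[5, -2, 30], 0], [[0, 0, 45], 0], [[0, 0, 40], 0], [[0, 0, 28], 0], [[0, 0, 12], 0], [[0, 0, 2], 0], [[0, 0, 0], 0], [[0, 0, 0], 0]])

```text
time: 26.75
position: [428.1, -356.5, 85.7]
tool_rot: [0.001, -0.0, 1.0, -0.001]
ft_force: [1.2, -0.2, -0.6]
grip_width: 0.233
gripper_force: 39.4
```

Emit:
jog_arm(targets=[[[0, 0, 1.5], 0], [[0, 0, 1.5], 0], [[0, 0, 1.5], 0], [[0, 0, 1], 0], [[0, 0, 0], 0]])

```text
time: 27.25
position: [427.4, -356.3, 78.7]
tool_rot: [-0.0, -0.0, 1.0, -0.0]
ft_force: [-1.6, -0.2, 1.8]
grip_width: 0.237
gripper_force: 39.6
```

Emit:
jog_arm(targets=[[[0, 0, 0.7], 0], [[0, 0, 0.5], 0], [[0, 0, 0], 0]])

```text
time: 27.55
position: [427.4, -356.4, 78.5]
tool_rot: [0.0, -0.0, 1.0, -0.001]
ft_force: [-3.7, 1.7, 12.1]
grip_width: 0.241
gripper_force: 40.6
```

Emit:
jog_arm(targets=[[[0, 0, -0.8], 0], [[0, 0, 0], 0], [[0, 0, 0], 0], [[0, 0, 0], 0], [[0, 0, -20], 0], [[0, 0, -45], 0], [[0, 0, -45], 0], [[0, 0, -30], 0]], hand=0.6)

```text
time: 28.35
position: [427.8, -356.4, 221.2]
tool_rot: [0.001, -0.0, 1.0, -0.001]
ft_force: [-0.3, 0.2, -0.4]
grip_width: 0.6
gripper_force: 0.0
```

Emit:
jog_arm(targets=[[[-2, 45, 0], 0], [[-2, 50, 0], 0], [[-2, 50, 0], 0], [[-2, 50, 0], 0], [[-2, 50, 0], 0], [[-2, 45, 0], 0], [[-1, 20, 0], 0], [[0, 0, 0], 0]])

```text
time: 29.15
position: [440.2, -44.0, 218.2]
tool_rot: [-0.0, -0.002, 1.0, 0.0]
ft_force: [0.1, -1.0, -0.1]
grip_width: 0.599
gripper_force: 0.0
```

Emit:
jog_arm(targets=[[[0, 0, 0], 0], [[0, 0, 0], 0], [[0, 0, 0], 0]])

```text
time: 29.45
position: [440.5, -47.3, 218.0]
tool_rot: [-0.0, 0.001, 1.0, -0.0]
ft_force: [-0.8, -0.1, 0.3]
grip_width: 0.597
gripper_force: 0.0
```

```bash
python3 - <<'E'
from h import *
s=arm.observe();print(s["time"],s["position"],yaw(s),s["grip_width"])
w=shot("wrist");np.savez("w12.npz",**w)
p=proj(w,[[440,-46,99],[440,-46,129],[447,111,68]]);print(p)
hsv=cv2.cvtColor(w["img"],cv2.COLOR_RGB2HSV)
m=cv2.inRange(hsv,(10,75,95),(30,255,255))
x,y=p[0].astype(int);k=np.zeros_like(m);k[y-70:y+60,x-75:x+75]=m[y-70:y+60,x-75:x+75];k=cv2.morphologyEx(k,cv2.MORPH_OPEN,np.ones((5,5)))
ct=max(cv2.findContours(k,0,1)[0],key=cv2.contourArea);print(cv2.boundingRect(ct),cv2.contourArea(ct))
P=np.array([onz(w,q,99)[:2] for q in ct[:,0]])
r=minimize(lambda p:np.minimum(np.abs(np.linalg.norm(P-p,axis=1)-36),4).sum(),[440,-46],method="Nelder-Mead");print("Clid",r.x,r.fun/len(P))
m=cv2.inRange(hsv,(0,0,130),(180,45,255));x,y=p[2].astype(int);k=np.zeros_like(m);k[y-50:y+50,x-50:x+50]=m[y-50:y+50,x-50:x+50]
ct=max(cv2.findContours(k,0,1)[0],key=cv2.contourArea);print(cv2.boundingRect(ct),cv2.contourArea(ct))
P=np.array([onz(w,q,68)[:2] for q in ct[:,0]])
r=minimize(lambda p:np.minimum(np.abs(np.linalg.norm(P-p,axis=1)-32),4).sum(),[447,111],method="Nelder-Mead");print("Bjar",r.x,r.fun/len(P))
E
```

```text
29.45 [440.54335927 -47.32556202 218.02311463] 179.9048573399964 0.5972018843032257
[[258.60439266 193.87599409]
 [258.71698786 204.24710634]
 [409.88525736 191.85546607]]
(218, 155, 79, 83) 4731.5
Clid [440.57017785 -47.07845741] 0.7016247565582713
(373, 155, 66, 66) 2895.5
Bjar [446.81065916 108.76973138] 2.11794159588217
```

Emit:
jog_arm(targets=[[[0, 0, 30], 0], [[0, 0, 30], 0], [[0, 0, 16], 0], [[0, 0, 0], 0], [[0, 0, 0], 0]])

```text
time: 30.0
position: [440.8, -46.8, 142.6]
tool_rot: [0.0, 0.0, 1.0, -0.0]
ft_force: [0.8, 0.4, -0.1]
grip_width: 0.604
gripper_force: 0.0
```

Emit:
jog_arm(targets=[[[0, 0, 0], 0], [[0, 0, 0], 0], [[0, 0, 0], 0], [[0, 0, 0], 0], [[0, 0, 0], 0], [[0, 0, 0], 0]], hand=0)

```text
time: 30.6
position: [440.9, -46.5, 143.2]
tool_rot: [0.001, -0.0, 1.0, -0.0]
ft_force: [-1.1, -0.2, 5.7]
grip_width: 0.24
gripper_force: 38.9
```

Emit:
jog_arm(targets=[[[0, 0, -10], 0], [[0, 0, -20], 0], [[0, 0, -40], 0], [[0, 0, -30], 0], [[0, 20, 0], 0], [[0, 20, 0], 0], [[0, 0, 0], 0], [[0, 0, 0], 0]])

```text
time: 31.4
position: [440.4, -6.3, 242.7]
tool_rot: [0.0, -0.0, 1.0, -0.0]
ft_force: [-0.1, -0.2, -0.5]
grip_width: 0.245
gripper_force: 39.3
```

```bash
python3 - <<'E'
from h import *
s=arm.observe();print(s["time"],s["position"],yaw(s),s["grip_width"])
w=shot("wrist");np.savez("w13.npz",**w)
a=dict(np.load("w12.npz"))
o=[]
for c in(a,w):
    x,y=proj(c,[447,111,68])[0].astype(int);o.append(cv2.resize(c["img"][y-50:y+50,x-50:x+50],(400,400),interpolation=cv2.INTER_CUBIC));print(x,y)
cv2.imwrite("pics/w13.png",np.hstack(o)[:,:,::-1])
E
```

```text
31.4 [440.44426117  -6.3423588  242.68016642] -179.94612885465648 0.24486680461815308
409 191
362 186
```

View pics/w13.png

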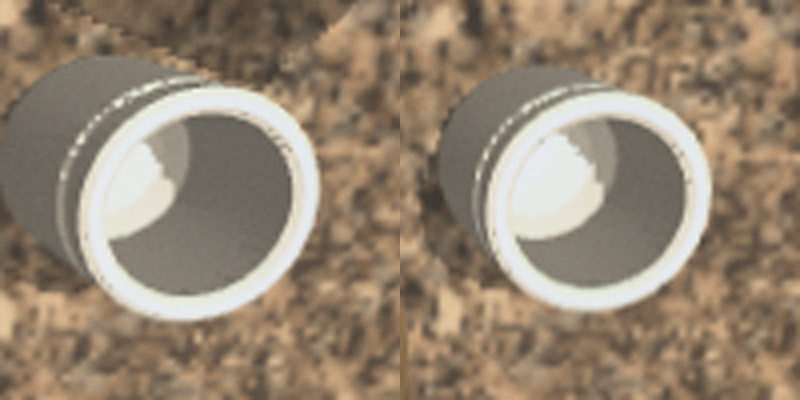

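Both crops show open jar B cleanly: outer rim centre (199,202) in the left crop and (199,200) in the right one.

```bash
python3 - <<'E'
from h import *
for n,x,y,pts in(("w12",409,191,[(199,202),(78,225),(320,180),(225,84),(185,321)]),("w13",362,186,[(199,200),(86,220),(312,180),(218,90),(190,311)])):
    c=dict(np.load(n+".npz"));print([onz(c,(x-50+u/4-.4,y-50+v/4-.4),68)[:2].round(1) for u,v in pts])
E
```

```text
[array([446.2, 109.2]), array([452.3,  78. ]), array([440.3, 140.7]), array([415.4, 111.5]), array([479.2, 110.4])]
[array([446.3, 109.9]), array([452.1,  78.5]), array([440.5, 141.2]), array([415.4, 112. ]), array([479.2, 110.7])]
```

Emit:
jog_arm(targets=[[[-1, 40, 0], 0], [[-1, 40, 0], 0], [[-2, 37, 0], 0], [[0, 0, 30], 0], [[0, 0, 30], 0], [[0, 0, 25], 0], [[0, 0, 0], 0], [[0, 0, 0], 0]])

```text
time: 32.25
position: [445.0, 110.2, 157.7]
tool_rot: [0.0, 0.0, 1.0, -0.0]
ft_force: [0.4, -0.0, -0.7]
grip_width: 0.238
gripper_force: 39.4
```

Emit:
jog_arm(targets=[[[-2, 0, 14], 0], [[0, 0, 9], 0], [[0, 0, 3], 0], [[0, 0, 2], 0], [[0, 0, 2], 0], [[0, 0, 2], 0], [[0, 0, 0], 0], [[0, 0, 0], 0]])

```text
time: 33.05
position: [446.5, 110.7, 125.2]
tool_rot: [0.0, -0.0, 1.0, 0.0]
ft_force: [-0.7, 0.8, -0.5]
grip_width: 0.237
gripper_force: 39.4
```

Emit:
jog_arm(targets=[[[0, 0, 1.5], 0], [[0, 0, 1], 0], [[0, 0, 0.8], 0], [[0, 0, 0], 0], [[0, 0, 0], 0]])

```text
time: 33.55
position: [446.5, 110.7, 121.8]
tool_rot: [-0.0, 0.0, 1.0, -0.0]
ft_force: [0.3, -1.0, -0.3]
grip_width: 0.241
gripper_force: 39.4
```

Emit:
jog_arm(targets=[[[0, 0, 0.7], 0], [[0, 0, 0.7], 0], [[0, 0, 0], 0], [[0, 0, 0], 0]])

```text
time: 33.95
position: [446.6, 110.7, 121.2]
tool_rot: [0.0, -0.0, 1.0, -0.0]
ft_force: [-3.2, 0.2, 8.7]
grip_width: 0.24
gripper_force: 40.4
```

Emit:
jog_arm(targets=[[[0, 0, -0.6], 0], [[0, 0, 0], 0], [[0, 0, 0], 0], [[0, 0, 0], 0], [[0, 0, -20], 0], [[0, 0, -40], 0], [[0, 0, -35], 0], [[0, -20, 0], 0]], hand=0.6)

```text
time: 34.75
position: [447.9, 91.6, 220.0]
tool_rot: [0.004, -0.001, 1.0, -0.0]
ft_force: [0.1, -0.3, -0.6]
grip_width: 0.602
gripper_force: 0.0
```

Emit:
jog_arm(targets=[[[2, -49, 0], 0], [[2, -49, 0], 0], [[2, -49, 0], 0], [[2, -49, 0], 0], [[2, -49, 0], 0], [[2, -49, 0], 0], [[2, -49, 0], 0], [[2, -49, 0], 0]])

```text
time: 35.55
position: [429.9, -303.4, 216.0]
tool_rot: [-0.0, 0.0, 1.0, 0.0]
ft_force: [1.1, 0.4, 0.0]
grip_width: 0.603
gripper_force: 0.0
```

Emit:
jog_arm(targets=[[[3.5, -45, 0], 0], [[0, -10, 30], 0], [[0, 0, 30], 0], [[0, 0, 0], 0], [[0, 0, 0], 0], [[0, 0, 0], 0]])

```text
time: 36.15
position: [427.6, -356.5, 157.7]
tool_rot: [0.001, -0.0, 1.0, -0.001]
ft_force: [0.9, -0.1, 0.7]
grip_width: 0.598
gripper_force: 0.0
```

```bash
python3 - <<'E'
from h import *
s=arm.observe();print(s["time"],s["position"],yaw(s),s["grip_width"])
w=shot("wrist");np.savez("w14.npz",**w)
hsv=cv2.cvtColor(w["img"],cv2.COLOR_RGB2HSV);m=cv2.inRange(hsv,(10,75,90),(30,255,255))
x,y=proj(w,[427,-357,34])[0].astype(int);k=np.zeros_like(m);k[y-70:y+70,x-80:x+80]=m[y-70:y+70,x-80:x+80];k=cv2.morphologyEx(k,cv2.MORPH_OPEN,np.ones((5,5)))
ct=max(cv2.findContours(k,0,1)[0],key=cv2.contourArea);P=np.float32([onz(w,q,34)[:2] for q in ct[:,0]]);print(cv2.minAreaRect(P),cv2.contourArea(ct))
E
```

```text
36.15 [ 427.56639959 -356.46949051  157.72217877] -179.9642597599653 0.598498084196618
((426.4931640625, -355.79498291015625), (81.04486846923828, 81.36856842041016), 66.18914794921875) 7234.0
```

Emit:
jog_arm(targets=[[[1, 0.5, 30], 0], [[0, 0, 30], 0], [[0, 0, 19], 0], [[0, 0, 0], 0], [[0, 0, 0], 0]])

```text
time: 36.7
position: [426.5, -356.2, 78.4]
tool_rot: [0.001, -0.0, 1.0, -0.001]
ft_force: [-0.1, 0.5, 0.6]
grip_width: 0.599
gripper_force: 0.0
```

Emit:
jog_arm(targets=[[[0, 0, 0], 0], [[0, 0, 0], 0], [[0, 0, 0], 0], [[0, 0, 0], 0], [[0, 0, 0], 0], [[0, 0, 0], 0]], hand=0)

```text
time: 37.3
position: [426.4, -356.3, 78.5]
tool_rot: [0.001, -0.0, 1.0, -0.001]
ft_force: [-1.0, 0.9, 6.6]
grip_width: 0.243
gripper_force: 38.9
```

Emit:
jog_arm(targets=[[[0, 0, -10], 0], [[0, 0, -40], 0], [[0, 0, -50], 0], [[0, 0, -50], 0], [[0, 20, 0], 0], [[-2, 45, 0], 0], [[-2, 49, 0], 0], [[-2, 49, 0], 0]])

```text
time: 38.1
position: [431.5, -191.1, 227.8]
tool_rot: [0.0, 0.0, 1.0, -0.0]
ft_force: [0.9, 0.5, -1.3]
grip_width: 0.236
gripper_force: 39.4
```

Emit:
jog_arm(targets=[[[-2, 49, 0], 0], [[-2, 49, 0], 0], [[-4, 40, 0], 0], [[0, 9, 0], -1], [[0, 0, 0], 0], [[0, 0, 0], 0], [[0, 0, 0], 0]])

```text
time: 38.8
position: [440.0, -46.7, 227.2]
tool_rot: [0.0, -0.068, 0.998, -0.0]
ft_force: [-0.1, -0.3, 0.3]
grip_width: 0.238
gripper_force: 39.4
```

Emit:
jog_arm(targets=[[[-1, 0, 30], 0], [[0, 0, 26], 0], [[0, 0, 12], 0], [[0, 0, 4], 0], [[0, 0, 2], 0], [[0, 0, 2], 0], [[0, 0, 2], 0], [[0, 0, 0], 0]])

```text
time: 39.6
position: [441.1, -45.7, 149.3]
tool_rot: [0.0, -0.07, 0.998, -0.0]
ft_force: [-1.0, -0.2, -0.8]
grip_width: 0.244
gripper_force: 39.4
```

Emit:
jog_arm(targets=[[[0, 0, 1.5], 0], [[0, 0, 1.5], 0], [[0, 0, 1], 0], [[0, 0, 0], 0], [[0, 0, 0], 0]])

```text
time: 40.1
position: [441.0, -45.6, 145.0]
tool_rot: [0.0, -0.07, 0.998, -0.0]
ft_force: [-0.1, -0.8, -0.3]
grip_width: 0.239
gripper_force: 39.4
```

Emit:
jog_arm(targets=[[[0, 0, 0.8], 0], [[0, 0, 0.7], 0], [[0, 0, 0.7], 0], [[0, 0, 0], 0], [[0, 0, 0], 0]])

```text
time: 40.6
position: [441.1, -45.7, 143.8]
tool_rot: [0.0, -0.07, 0.998, -0.0]
ft_force: [-3.8, 1.3, 12.4]
grip_width: 0.243
gripper_force: 40.7
```

Home. I release, rise and back off, then make a final check.

Emit:
jog_arm(targets=[[[0, 0, -0.8], 0], [[0, 0, 0], 0], [[0, 0, 0], 0], [[0, 0, 0], 0], [[0, 0, -20], 0], [[0, 0, -40], 0], [[0, 0, -40], 0], [[0, 0, -20], 0]], hand=0.6)

```text
time: 41.4
position: [441.5, -45.8, 266.6]
tool_rot: [0.002, -0.07, 0.998, -0.001]
ft_force: [1.0, 0.1, 0.1]
grip_width: 0.6
gripper_force: 0.0
```

Emit:
jog_arm(targets=[[[30, 0, -20], 0], [[30, 0, -20], 0], [[0, 0, 0], 0], [[0, 0, 0], 0], [[0, 0, 0], 0]])

```text
time: 41.9
position: [381.9, -53.9, 302.9]
tool_rot: [-0.0, -0.07, 0.998, 0.0]
ft_force: [-0.4, -0.3, -0.0]
grip_width: 0.597
gripper_force: 0.0
```

```bash
python3 - <<'E'
from h import *
s=arm.observe();print(s["time"],s["position"],s["grip_width"])
w=shot("wrist");t=shot("scene");im=t["img"].copy()
# predicted vs seen knob tops and disc centres in the scene view
hsv=cv2.cvtColor(t["img"],cv2.COLOR_RGB2HSV);m=cv2.inRange(hsv,(10,75,90),(30,255,255))
for n,x,y,h,hw,sq in(("A",421,273,68,36,-18),("B",446.5,110,68,36.5,None),("C",441,-46,90,41.5,-14.5),("D",436,-203.5,90,43.5,None)):
    if sq is None: a=np.radians(np.arange(0,360,5));pts=np.c_[x+hw*np.cos(a),y+hw*np.sin(a)]
    else: a=np.radians(sq+np.array([45,135,225,315]));r=hw*2**.5*.96;pts=np.c_[x+r*np.cos(a),y+r*np.sin(a)]
    for cam,c in(("scene",t),("wrist",w)):
        M=cv2.inRange(cv2.cvtColor(c["img"],cv2.COLOR_RGB2HSV),(10,75,90),(30,255,255));best=[]
        for d in(-6,0,6):
            q=proj(c,np.c_[pts,np.full(len(pts),h+9+d)]);k=np.zeros_like(M);cv2.fillConvexPoly(k,cv2.convexHull(q.astype(np.float32)).astype(int),255)
            best.append(round(float((M[k>0]>0).mean()),2))
        print(n,cam,best)
E
```

```text
41.9 [381.90851314 -53.94796829 302.94686898] 0.5970997855971272
A scene [1.0, 1.0, 1.0]
A wrist [0.91, 0.95, 0.95]
B scene [0.99, 0.99, 0.97]
B wrist [0.95, 0.99, 0.99]
C scene [0.76, 0.75, 0.74]
C wrist [0.98, 0.98, 0.97]
D scene [0.95, 0.94, 0.91]
D wrist [0.98, 0.96, 0.92]
```

Emit:
jog_arm(targets=[[[0, 50, -10], 0], [[0, 50, -10], 0], [[0, 50, 0], 0], [[0, 50, 0], 0], [[0, 50, 0], 0], [[0, 0, 0], 0], [[0, 0, 0], 0], [[0, 0, 0], 0]])

```text
time: 42.8
position: [347.5, 191.0, 322.8]
tool_rot: [-0.0, -0.069, 0.998, -0.0]
ft_force: [-0.2, -0.6, 0.3]
grip_width: 0.597
gripper_force: 0.0
```

```bash
python3 - <<'E'
from h import *
for cam in("scene","wrist"):
    t=shot(cam);hsv=cv2.cvtColor(t["img"],cv2.COLOR_RGB2HSV);M=cv2.inRange(hsv,(10,75,90),(30,255,255))
    a=np.radians(-14.5+np.array([45,135,225,315]));r=41.5*2**.5*.96
    q=proj(t,np.c_[441+r*np.cos(a),-46+r*np.sin(a),np.full(4,99)]);k=np.zeros_like(M);cv2.fillConvexPoly(k,cv2.convexHull(q.astype(np.float32)).astype(int),255)
    b=(k>0)&(M==0);print(cam,(M[k>0]>0).mean(),np.median(hsv[b],0) if b.any() else "", np.argwhere(b).mean(0) if b.any() else "",q.mean(0))
    M=cv2.morphologyEx(M,cv2.MORPH_OPEN,np.ones((3,3)))
    n,l,st,ce=cv2.connectedComponentsWithStats(M);i=l[int(q.mean(0)[1]),int(q.mean(0)[0])];print(st[i],q.min(0),q.max(0))
E
```

```text
scene 0.9435483870967742 [36.5 92.5 87.5] [179.64285714 302.14285714] [299.17355173 183.06701046]
[    0   156   342   203 18137] [284.1251417  176.97236083] [314.49264662 189.31946273]
wrist 0.9964777457572846 [19. 88. 89.] [206.72727273  63.36363636] [ 76.49849978 214.41776191]
[    0   113   228   170 20043] [ 43.60946791 178.09760355] [110.92221077 249.87424835]
```

C was only hidden by the arm; all four lids are where predicted.

```bash
python3 -c "
from plant import arm
print(arm.hand_in())"
```

```text
the job is handed in; nothing more can be done
None
```

I moved all four lids onto their own jars and handed the job in at about 43 s: contact heights and camera checks put each lid at its home position, but I had no views left for a last look by eye, and hand-in returned no verdict.

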